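# Load the UV cleaning box, ease its sprung lid shut and set the exposure dial

### The arm

A 6-joint arm with a two-finger parallel gripper is mounted at the origin on a cart in front of the work surface, level with it; the furniture and walls round the work are solid. World frame = base frame: x ahead of the robot, y to its left, z up, the work surface at z = 0. Lengths are in m, angles in degrees, forces in N, time in s.
With the tool pointing down it reaches from about 0.325 to 0.85 m from the base axis. Payload 15.5 kg.
Tool frame: the origin (TCP) lies midway between the tips of the shut fingers; the grasp point (between the pads) lies 19 mm behind it; z points along the fingers, y is the line along which they close (so a half turn about z gives the same grasp; the last joint's range is limited). The gripper opens to 91 mm and grips with 3 to 60 N. Pads are 32 mm wide; open, the fingers measure 118 mm over their backs; the gripper's body (76 mm by 178 mm) begins 60 mm behind the grasp point.
Start: joints at [-70.101, 28.281, 77.091, -0, 74.628, -5.472], TCP at [0.268, -0.565, 0.214] pointing down, gripper open.
Joint ranges: [-166.48, 166.48], [-47.26, 123.95], [12.59, 153.08], [-70.14, 250.14], [6.76, 159.57], [-176.63, 176.63]. Speed limits (degrees/s): [108.29, 108.29, 147.25, 172.46, 172.46, 172.46].

### API

Orientations are given as a 3x3 rotation matrix whose columns are the frame's x, y, z axes.
In Python, from bench import ctrl gives the robot as it stands. The module is installed in compiled form; this text tells all that it offers. Calls block until the motion is done:
- ctrl.goto(position, orientation): joint-space move of the TCP to a pose.
- ctrl.move_l(position, vel=0.15, ori=None, contact_N=None): straight line of the TCP; ori=None keeps the orientation; vel is the mean speed in m/s. With contact_N (N) it stops when the force on the tool has changed by that much, and returns True; else False.
- ctrl.movej(angles): joint-space move.
- ctrl.command_gripper(opening): opening from 0.0 (shut) to 1.0 (fully open); the grip force is fixed at half the most; returns when the fingers have stopped.
- ctrl.sleep(seconds).
- ctrl.ik(position, orientation): joint angles nearest the present ones, or None.
- ctrl.read_camera(name): name is "side" or "top" or "wrist"; returns the picture (400x640x3 uint8, blue, green, red); there is no depth.
- ctrl.camera_params(name): a dict with "fx", "fy", "cx", "cy" (pixels), "pose" (4x4, takes a point from camera to world coordinates); the wrist camera has in their place "T_tool_cam" (4x4, takes a point from camera to tool coordinates, whose origin is the TCP and whose axes are the flange's). Camera axes: x right, y up, looking along -z (the intrinsics and any distortion apply to the point x, -y, -z); pixel columns grow to the right and rows downward; lengths in m; the calibration is good to about 2 mm. The wrist camera is an equidistant fisheye: a pixel r from the principal point sees the ray r / f radians off the axis. A picture is of the moment at which its call begins: read the wrist's pose just before it. camera_params takes no time and is no camera call.
A pose or a line that the arm cannot do raises ctrl.MotionError and nothing moves.
- ctrl.sign_off(): hands the job in; it is judged then, once.
Readings, each from a call of its own:
- ctrl.current_t(): time.
- ctrl.current_q(): joint angles.
- ctrl.current_dq(): joint speeds.
- ctrl.current_effort(): joint torques, N m.
- ctrl.current_tool_pos(): TCP position.
- ctrl.current_eef_rot(): TCP orientation.
- ctrl.current_contact_force(): force on the tool from outside, world axes, zero at the start.
- ctrl.current_wrist_torque(): the same for the moment, N m.
- ctrl.current_grip_width(): opening from 0.0 (shut) to 1.0 (fully open).
- ctrl.current_grasp_force(): force on a finger pad.
Only numpy, scipy, OpenCV 4.12 (cv2) and the standard library are available. Lean on these libraries where they do the work, as an engineer would, in place of code of your own. Each camera call takes 0.05 s, during which the arm holds its last target. There are 200 camera calls.

### The job

Set the glass dish of chips upright in the middle of the round platen inside the open UV cleaning box, then bring its sprung lid over and hold it back all the way, so that it eases down gently instead of snapping shut: the chips lie loose in the dish. With the lid fully shut, turn only the large outer dial on the sloping panel to the long mark, leaving the small inner knob on top of it as it is set. Leave the other things on the bench where they are.

Things in the scene. Friction and masses are not known exactly. Their poses are not given: they have to be found in the camera images.
- dish: the load: a round clear glass petri dish with a few grey chips lying in it, 66 mm across and 15 mm high, 35 g; it starts on the bench; origin at the centre of its underside, z up
- uv_box: white UV cleaning box with a grey hood lid, fixed to the bench, 240 mm deep (x), 190 mm wide (y); origin at the centre of its underside, x to its back (hinge side), y to its left, z up. Its front panel rises at 34.8 deg from 28 mm high at x = -118 mm to 85 mm at x = -36 mm: outward normal (-0.571, 0, 0.821). Chamber inside: x -30 to 98, y -87 to 87, floor z = 31, rim z = 88 mm
- platen (a point): centre of the top of the round metal platen in the chamber, 80 mm across, 50 mm above the bench, 38 mm below the chamber rim; axes as uv_box
- lid (a joint): lid angle, rad: 0 = standing open as it starts (95 deg up, held by its springs), 1.66 = fully shut, growing as it closes. Two over-centre spring struts: for the first 0.42 rad it is pulled back open (up to 0.4 N m), from there on it is pulled shut with up to 0.8 N m (5 N at the tab); let go, it slams at 5 rad/s or more
- lid_hinge (a point): middle of the lid's hinge axis, along the box's back edge (parallel to uv_box y), 94 mm above the bench; axes as uv_box
- lid_tab (a point): middle of the black pull tab on the lid's front edge, 171 mm from the hinge axis: a bar 22 mm wide (along uv_box y) and 12 mm thick; its free end is 16 mm beyond this point, its 36 mm wide foot 22 mm before it. Lid open: it points up; lid shut: it points to the front (-x of uv_box) over the panel, 113 mm above the bench
- outer_dial (a joint): angle of the outer dial, rad, growing clockwise as seen facing the panel; it starts between 0.3 and 0.9. 1.5 = its white pointer line on the long mark; the short marks are 0.3 apart. It turns with little friction (0.03 N m) and stays where it is left
- dial_centre (a point): on the axis of the concentric pair, at the top face of the outer dial: a black fluted disc 49 mm across its foot, 47 mm at the top, 13 mm high, standing on the panel, with a white pointer line; its axis is the panel's normal. The bare metal inner knob stands on top of it, 20 mm across and 16 mm higher
- dial_mark (a point): middle of the long mark on the panel, straight up the panel from the dial's axis, 34 mm from it
- inner_pointer (a point): end of the dark line on top of the small inner knob (lamp trim, bare metal, 20 mm across), 9.5 mm from the axis; it turns freely of the outer dial with very little friction
- chuck: bystander: a round flat metal disc with rings in its face on a short stem, 60 mm across, 22 mm high; origin at its underside
- tweezers: bystander: steel tweezers lying on the bench, 127 mm long; origin at the middle of the underside
- vial_a: bystander: amber glass vial with a black cap, 27 mm across, 59 mm high; origin at its underside
- vial_b: bystander: clear glass vial with a white cap, 23 mm across, 51 mm high; origin at its underside
- beaker: bystander: small clear glass beaker, 44 mm across, 56 mm high; origin at its underside
- desk_lamp: bystander, fixed: black gooseneck desk lamp on a flat round base 157 mm across; origin on the bench at the base's edge farthest from the robot. Its neck stands 84 mm nearer the robot, rises to 0.37 m and arches away from the robot to a head 120 mm wide that hangs 0.37 to 0.52 m above the bench, 0.05 to 0.16 m beyond the origin in x
There are look-alikes about, which are no part of the job. Leave any purple or turquoise look-alike of the dish alone.

How it is judged (in metres and radians):
On the way, in this order (a step that is already met when the one before it is completed fails the run):
1. the dish stands let go on the platen while the lid is still open (horizontal distance between dish and platen below 0.014 m and z of dish in the frame of platen between -0.004 and 0.004 m and contact force between the fingers and dish below 0.05 N and value of joint lid below 0.3 rad), for 0.2 s.
2. the lid is fully shut over the dish (value of joint lid above 1.635 rad and horizontal distance between dish and platen below 0.014 m), for 0.2 s.
3. the outer dial's pointer is on the long mark (value of joint outer_dial between 1.36 and 1.64 rad), for 0.2 s.
At the end, for the whole second after the job is handed in: the dish stands upright and at rest on the platen, its centre within 14 mm of the platen's; the lid is fully shut (within 0.025 rad, 4 mm at the tab); the outer dial's pointer is within 0.14 rad of the long mark; the inner knob's line is within 3 mm of where it was (all of step 2 and all of step 3 and z of dish in the frame of platen between -0.004 and 0.004 m and angle between dish's own z axis and vertical below 0.1 rad and linear speed of dish below 0.02 m/s and distance of inner_pointer from where it was at the start of the episode below 0.003 m); the robot touches nothing.
It fails at once if the lid closes faster than 2.5 rad/s (0.43 m/s at the tab): it snaps (velocity of joint lid above 2.5 rad/s).
It fails at once if the inner knob is turned (its line moves more than 3 mm) (distance of inner_pointer from where it was at the start of the episode above 0.003 m).
It fails at once if the dish is dropped into the box (falls free at over 0.5 m/s) instead of set down (horizontal distance between dish and platen below 0.06 m and contact force between the fingers and dish below 0.05 N and linear speed of dish above 0.5 m/s).
It fails at once if the dish is tipped by more than 0.5 rad (angle between dish's own z axis and vertical above 0.5 rad).
It fails at once if a bystander is shifted more than 30 mm (distance of any of chuck, tweezers, vial_a, vial_b, beaker from where it was at the start of the episode above 0.03 m).
It also fails if it takes over 72 s, if anything falls off the work surface, if the arm or the gripper's body presses on something with over 40 N, if the wrist force passes 120 N, or if a joint passes its speed limit or range.

## Working session

There is one attempt and no reset: what is moved stays moved. The work goes in short steps, each a Python script; the robot and the scene stay as the last script left them, time stands still between calls to the robot, and variables do not carry over. Pictures are saved under pics/ and viewed, at most 13 in all, crops included, and the job is handed in when it is done.

```bash
mkdir -p pics
cat > h.py <<'E'
from bench import ctrl
import numpy as np, cv2
def ray(cam,u,v,T=None):
    p=ctrl.camera_params(cam)
    x=(u-p['cx'])/p['fx']; y=(v-p['cy'])/p['fy']
    if cam=='wrist':
        r=np.hypot(x,y); d=np.array([np.sin(r)*x/max(r,1e-9),-np.sin(r)*y/max(r,1e-9),-np.cos(r)])
        P=T@p['T_tool_cam']
    else:
        d=np.array([x,-y,-1.]); P=p['pose']
    d=P[:3,:3]@d; return P[:3,3],d/np.linalg.norm(d)
def toolT():
    T=np.eye(4);T[:3,:3]=ctrl.current_eef_rot();T[:3,3]=ctrl.current_tool_pos();return T
def onz(o,d,z): return o+d*(z-o[2])/d[2]
def proj(cam,P,T=None):
    p=ctrl.camera_params(cam); M=p['pose'] if cam!='wrist' else T@p['T_tool_cam']
    c=np.linalg.inv(M)@np.append(P,1); x,y,z=c[0],-c[1],-c[2]
    if cam=='wrist':
        h=np.hypot(x,y); a=np.arctan2(h,z); return np.array([p['cx']+p['fx']*a*x/h,p['cy']+p['fy']*a*y/h])
    return np.array([p['cx']+p['fx']*x/z,p['cy']+p['fy']*y/z])
def tri(rays):
    A=np.zeros((3,3));b=np.zeros(3)
    for o,d in rays:
        M=np.eye(3)-np.outer(d,d);A+=M;b+=M@o
    X=np.linalg.solve(A,b); return X,[np.linalg.norm(np.cross(X-o,d)) for o,d in rays]
E
python3 - <<'E'
from h import *
for c in ['top','side','wrist']:
    im=ctrl.read_camera(c);cv2.imwrite(f'pics/{c}0.png',im)
    p=ctrl.camera_params(c);print(c,{k:(np.round(v,3).tolist()) if not isinstance(v,str) else v for k,v in p.items()})
a=cv2.imread('pics/top0.png');
cv2.imwrite('pics/top0b.png',cv2.resize(a,(800,500),interpolation=cv2.INTER_CUBIC))
print(toolT().round(3))
E
```

```text
top {'fx': 433.883, 'fy': 433.883, 'cx': 321.3, 'cy': 201.2, 'pose': [[0.011, 0.995, -0.104, 0.429], [-1.0, 0.011, -0.001, 0.113], [0.0, 0.104, 0.995, 1.444], [0.0, 0.0, 0.0, 1.0]]}
side {'fx': 413.767, 'fy': 413.767, 'cx': 325.311, 'cy': 198.464, 'pose': [[-0.999, -0.033, 0.038, 0.606], [0.05, -0.657, 0.752, 0.944], [0.0, 0.753, 0.658, 0.907], [0.0, 0.0, 0.0, 1.0]]}
wrist {'fx': 309.707, 'fy': 309.707, 'cx': 324.649, 'cy': 196.862, 'T_tool_cam': [[0.001, 0.958, 0.285, 0.082], [1.0, -0.001, -0.0, -0.0], [-0.0, 0.285, -0.958, -0.172], [0.0, 0.0, 0.0, 1.0]]}
[[ 0.904  0.428 -0.     0.268]
 [ 0.428 -0.904  0.001 -0.564]
 [ 0.    -0.001 -1.     0.213]
 [ 0.     0.     0.     1.   ]]
```

View pics/top0b.png

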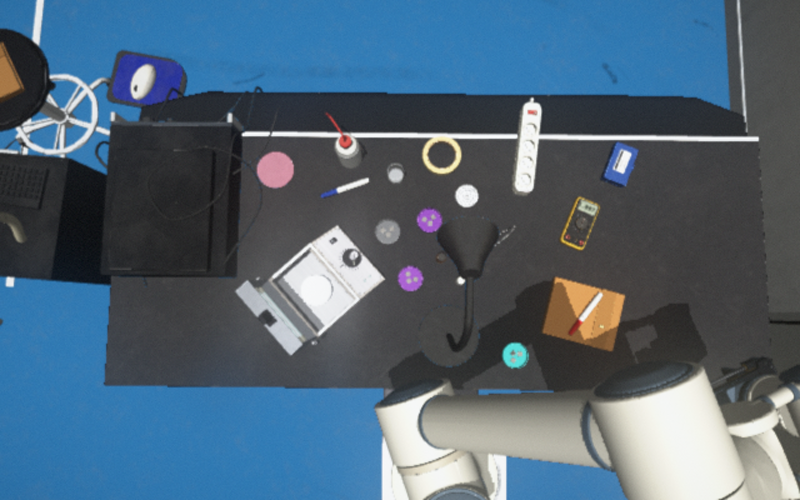

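View pics/side0.png

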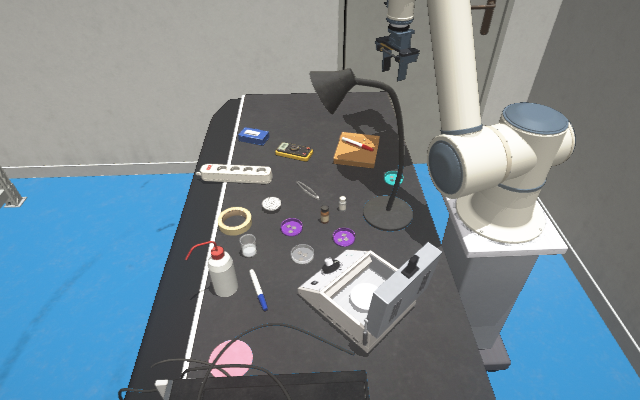

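Top view (scaled ×1.25) shows these look-alikes for the dish: purple (429,220) and (410,278), turquoise (515,355), white chuck (466,196), tape ring (441,155), beaker (396,173). The only clear dish with grey chips is at (387,232), which is (302,254) in the side view. I choose that one. The box is at about (318,290), with its lid open towards the robot's left.

Run:
```python
from h import *
a=cv2.imread('pics/top0.png')[150:300,180:420];cv2.imwrite('pics/c1.png',cv2.resize(a,(800,500),interpolation=cv2.INTER_CUBIC))
def T(u,v,z):return onz(*ray('top',u/1.25,v/1.25),z).round(3)
print('dish',T(387,232,.008),tri([ray('top',309.6,185.6),ray('side',302,254)]))
print('lampbase',T(447,335,0),'lamphead',T(468,240,.45),'box c', T(318,290,.05))
# kinematic fit from ik
from scipy.optimize import least_squares
D=np.diag([1,-1,-1.]);S=[]
for x in (.4,.5,.6,.7):
  for z in (.1,.3,.5):
    for t in (0,.4):
      R=np.array([[np.cos(t),0,np.sin(t)],[0,1,0],[-np.sin(t),0,np.cos(t)]])@D
      q=ctrl.ik([x,0,z],R)
      if q is not None:S.append((x,z,t,*q))
S=np.array(S);q=np.radians(S[:,3:]);print(len(S),S[:3].round(2))
def f(p):
  h,L1,L2,Lt,r0,o=p;a=q[:,1];b=a+q[:,2];c=b+q[:,4]
  r=r0+L1*np.sin(a)+L2*np.sin(b)+o*np.cos(b)+Lt*np.sin(c)
  z=h+L1*np.cos(a)+L2*np.cos(b)-o*np.sin(b)+Lt*np.cos(c)
  return np.r_[r-S[:,0],z-S[:,1]]
s=least_squares(f,[.4,.5,.4,.3,0,0]);print(s.x.round(4),s.cost)
```

```text
dish [0.631 0.155 0.008] (array([0.63190645, 0.15451805, 0.00851081]), [np.float64(0.001030216249637371), np.float64(0.0010302162496376235)])
lampbase [ 0.36  -0.007  0.   ] lamphead [ 0.556 -0.008  0.45 ] box c [0.473 0.328 0.05 ]
23 [[ 4.0000e-01  1.0000e-01  0.0000e+00 -8.5700e+00  2.1280e+01  1.1524e+02
  -0.0000e+00  4.3480e+01  8.1430e+01]
 [ 4.0000e-01  1.0000e-01  4.0000e-01 -6.3700e+00  3.1990e+01  9.8150e+01
  -2.5900e+00  7.2670e+01  8.4900e+01]
 [ 4.0000e-01  3.0000e-01  0.0000e+00 -8.5700e+00  4.4300e+00  9.8170e+01
  -0.0000e+00  7.7390e+01  8.1430e+01]]
[0.2598 0.5949 0.3844 0.3548 0.004  0.1172] 1.615433787815887e-06
```

View pics/c1.png

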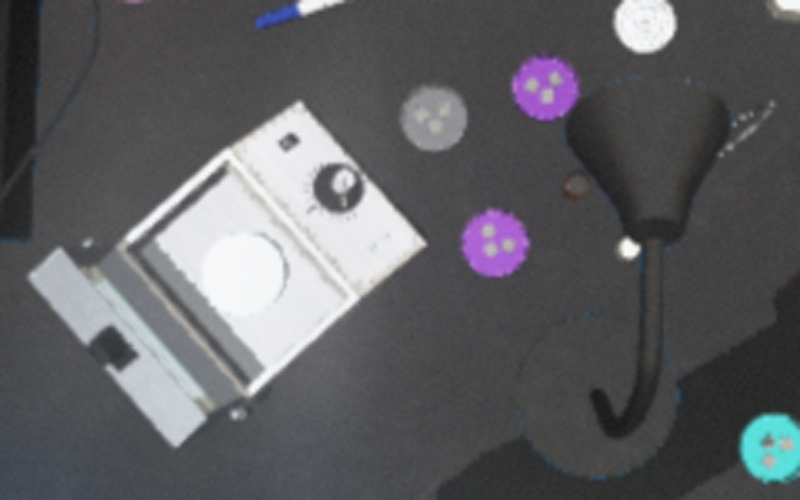

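The crop shows the clear dish with grey chips at (434,118), the platen at (243,272), the dial at (338,187) and the tab at (113,348). The lamp arches at (650,150–430). Next I lift over the lamp and look at the box and dish with the wrist camera from two places.

```bash
cat >> h.py <<'E'
def down(yaw): # tool x at yaw, pointing down
    c,s=np.cos(yaw),np.sin(yaw); return np.array([[c,s,0],[s,-c,0],[0,0,-1.]])
def arm(p,R): # clearance check: wrist/elbow axis vs lamp head
    q=ctrl.ik(p,R)
    if q is None: return None
    a=np.radians(q); u=np.array([np.cos(a[0]),np.sin(a[0]),0]); n=np.array([-u[1],u[0],0])
    E=np.array([0,0,.26])+.06*n+.595*(np.sin(a[1])*u+np.cos(a[1])*np.array([0,0,1])); W=np.array(p)-.355*R[:,2]
    L=np.array([W+(E-W)*t for t in np.linspace(0,1,30)])
    lo=np.array([.34,-.068,.0]);hi=np.array([.60,.052,.53])
    d=np.linalg.norm(np.maximum(0,np.maximum(lo-L,L-hi)),axis=1)
    return np.round(q,1),d.min().round(3)
E
python3 - <<'E'
from h import *
Y=np.radians(129.6)
az=np.radians(-65);ctrl.goto([.42*np.cos(az),.42*np.sin(az),.68],down(az+1.57-1.57))
print(ctrl.current_q())
R=down(Y-np.pi)
p=np.array([.33,.27,.68]);print(arm(p,R))
ctrl.goto(p,R);print(ctrl.current_q())
for i,p in enumerate([(.60,.24,.30),(.50,.32,.40)]):
    print(arm(p,R))
    ctrl.goto(p,R);ctrl.sleep(.4)
    T=toolT();im=ctrl.read_camera('wrist');np.save(f'T{i}.npy',T);cv2.imwrite(f'pics/w{i}.png',im)
print(ctrl.current_t())
E
```

```text
[-7.31596396e+01  5.56533901e+00  4.06009252e+01  2.02534316e-04
  1.33929560e+02  8.18041985e+01]
(array([ 31.3,   6.2,  39.8,  -0. , 134.1, 171.7]), np.float64(0.445))
[ 3.11885218e+01  6.16467250e+00  3.97644714e+01 -8.35219680e-03
  1.34078029e+02  1.71634004e+02]
(array([ 16.5,  26.5,  66.6,  -0. ,  86.9, 156.9]), np.float64(0.225))
(array([ 26.9,  19. ,  63.7,  -0. ,  97.3, 167.3]), np.float64(0.314))
7.8583
```

View pics/w0.png

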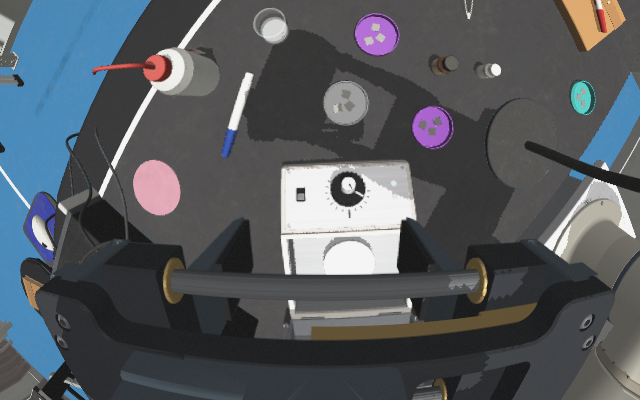

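View pics/w1.png

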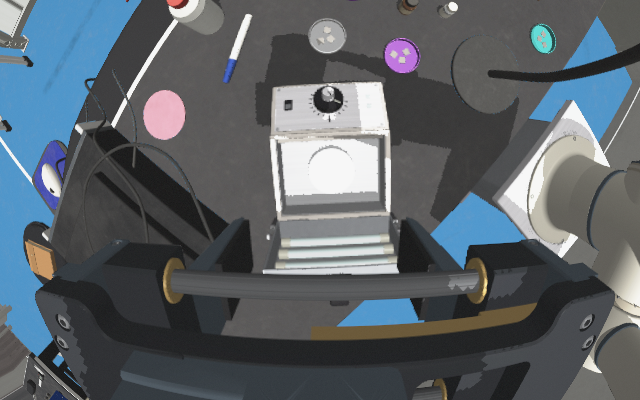

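w0 shows the dish at (346,103), the dial at (348,188) and the platen at (349,258), partly hidden. w1 shows the dish at (327,36), the dial at (328,100), the long mark at (329,118) and the platen at (331,170). Now I fit contours and triangulate.

```bash
cat > fit.py <<'E'
from h import *
def blob(im,c,r,thr,dark=False,mn=100):
    g=cv2.cvtColor(im,cv2.COLOR_BGR2GRAY); g=cv2.resize(g,None,fx=4,fy=4,interpolation=cv2.INTER_CUBIC)
    m=((g<thr) if dark else (g>thr)).astype(np.uint8); k=np.zeros_like(m);cv2.circle(k,(int(c[0]*4+2),int(c[1]*4+2)),r*4,1,-1); m&=k
    m=cv2.morphologyEx(m,cv2.MORPH_OPEN,np.ones((5,5)))
    cs,_=cv2.findContours(m,cv2.RETR_EXTERNAL,cv2.CHAIN_APPROX_NONE)
    ct=max(cs,key=cv2.contourArea); h=cv2.convexHull(ct); e=cv2.fitEllipse(h)
    return (np.array(e[0])-1.5)/4,np.array(e[1])/4
E
python3 - <<'E'
from fit import *
ims={'0':cv2.imread('pics/w0.png'),'1':cv2.imread('pics/w1.png'),'t':cv2.imread('pics/top0.png')}
for n,c in [('1',(331,170)),('t',(253,231.6)),('0',(346,103)),('1',(327,36)),('t',(310.2,185.4)),('0',(348,188)),('1',(328,100)),('t',(281,206))]:
    g=cv2.cvtColor(ims[n],cv2.COLOR_BGR2GRAY);u,v=map(int,np.round(c))
    print(n,c,'row',g[v,u-28:u+29:2].tolist(),'col',g[max(v-28,0):v+29:2,u].tolist())
a=cv2.resize(ims['1'][70:290,250:410],None,fx=2.7,fy=2.7,interpolation=cv2.INTER_CUBIC)
b=cv2.resize(ims['0'][150:270,270:420],None,fx=2.2,fy=2.2,interpolation=cv2.INTER_CUBIC)
d=cv2.resize(ims['0'][75:135,310:400],None,fx=3.5,fy=3.5,interpolation=cv2.INTER_CUBIC)
o=np.zeros((600,790,3),np.uint8);o[:a.shape[0],:a.shape[1]]=a;o[:b.shape[0],440:440+b.shape[1]]=b;o[300:300+d.shape[0],440:440+d.shape[1]]=d
cv2.imwrite('pics/comp.png',o)
E
```

```text
1 (331, 170) row [242, 242, 241, 246, 247, 247, 247, 247, 247, 247, 247, 247, 247, 247, 247, 247, 247, 247, 247, 247, 247, 247, 247, 247, 247, 247, 236, 244, 244] col [245, 240, 168, 236, 247, 247, 247, 247, 247, 247, 247, 247, 247, 247, 247, 247, 247, 247, 247, 247, 247, 247, 247, 247, 247, 247, 159, 156, 156]
t (253, 231.6) row [89, 105, 140, 141, 144, 184, 233, 232, 247, 248, 248, 247, 247, 248, 247, 247, 247, 246, 246, 245, 192, 232, 236, 237, 236, 227, 198, 232, 237] col [208, 208, 229, 234, 233, 234, 235, 233, 245, 247, 247, 247, 247, 247, 247, 247, 247, 247, 247, 247, 244, 236, 236, 236, 222, 152, 147, 151, 143]
0 (346, 103) row [55, 55, 65, 133, 159, 159, 159, 159, 157, 160, 158, 128, 158, 158, 134, 121, 123, 131, 160, 158, 159, 159, 159, 160, 119, 130, 83, 83, 81] col [84, 84, 81, 170, 152, 158, 159, 153, 121, 122, 123, 119, 155, 158, 134, 122, 121, 151, 158, 159, 159, 159, 157, 159, 136, 97, 52, 54, 54]
1 (327, 36) row [57, 58, 59, 58, 59, 133, 171, 172, 171, 171, 170, 172, 169, 169, 178, 204, 211, 176, 171, 170, 171, 169, 170, 157, 91, 89, 89, 87, 88] col [92, 87, 89, 91, 
[... 573 characters left out ...]
 189, 174, 73, 34, 59, 242, 240, 239, 217, 238, 244, 196, 218, 70, 47, 47, 46, 43, 43, 95, 239, 172, 175, 193, 217]
1 (328, 100) row [204, 203, 204, 205, 204, 200, 202, 32, 39, 38, 39, 42, 130, 123, 150, 202, 133, 123, 146, 85, 35, 50, 183, 182, 202, 202, 202, 201, 200] col [89, 90, 90, 91, 90, 68, 203, 131, 238, 209, 137, 201, 151, 142, 150, 43, 40, 41, 41, 44, 61, 239, 208, 200, 181, 193, 203, 200, 178]
t (281, 206) row [208, 214, 244, 224, 231, 235, 236, 238, 236, 223, 209, 86, 84, 121, 213, 184, 112, 78, 182, 232, 144, 77, 84, 83, 76, 79, 77, 77, 79] col [86, 85, 88, 87, 90, 92, 86, 106, 222, 232, 207, 98, 208, 218, 213, 111, 90, 88, 189, 228, 233, 234, 235, 233, 232, 221, 202, 237, 235]
```

View pics/comp.png

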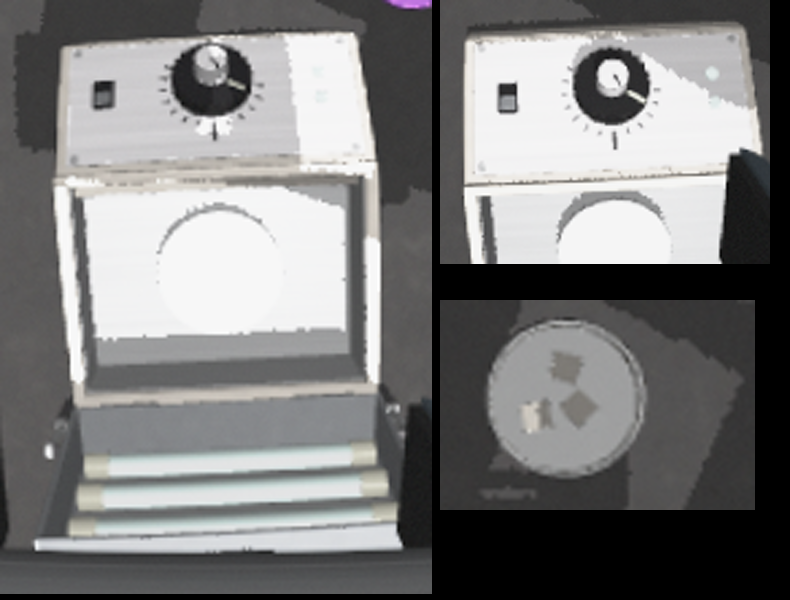

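The composite shows the box face-on. The dial is at (212,80), its pointer at about 4 o'clock, and the long mark at (214,130), which is up the panel. The platen is at (220,268) and the dish is clear with three chips. Now the numeric fits.

Run:
```python
from fit import *
ims={'0':cv2.imread('pics/w0.png'),'1':cv2.imread('pics/w1.png'),'t':cv2.imread('pics/top0.png'),'s':cv2.imread('pics/side0.png')}
Ts={'0':np.load('T0.npy'),'1':np.load('T1.npy')}
def ry(n,c): return ray('wrist',*c,Ts[n]) if n in Ts else ray({'t':'top','s':'side'}[n],*c)
def go(name,L,z):
    rs=[]
    for n,c,r,th,dk in L:
        e,ax=blob(ims[n],c,r,th,dk);x=ry(n,e);rs.append(x);print(name,n,e.round(1),ax.round(1),'at z',z,onz(*x,z).round(4))
    X,res=tri(rs);print('   TRI',X.round(4),np.round(res,4))
go('platen',[('1',(331.5,169),24,245,0),('t',(253,231.6),15,241,0)],.05)
go('dish',[('0',(346,103),24,110,0),('1',(327,36),21,110,0),('t',(310.2,185.4),13,110,0)],.012)
go('dial',[('0',(348,183),20,110,1),('1',(328,100),17,100,1)],.07)
go('tab',[('t',(213.9,254.4),9,70,1),('s',(411,265),13,60,1)],.265)
C=lambda x,y:(250+x/2.7-.3,70+y/2.7-.3)
P=[onz(*ry('1',C(*c)),.088) for c in [(55,180),(377,167),(80,405),(380,392)]]
print('rim',np.round(P,4).tolist()); 
fl,fr,bl,br=P
for a,b in [(fl,bl),(fr,br)]: print('yaw x',np.degrees(np.arctan2(*(b-a)[1::-1])))
for a,b in [(fr,fl),(br,bl)]: print('yaw y-90',np.degrees(np.arctan2(*(b-a)[1::-1]))-90, np.linalg.norm(a-b))
# panel front edge corners, z .028 (top image)
t=[onz(*ray('top',180+x*.3,150+y*.3),.028) for x,y in [(300,100),(427,243)]]
d=t[0]-t[1];print('front',np.round(t,4).tolist(),np.linalg.norm(d),np.degrees(np.arctan2(d[1],d[0])))
m=onz(*ry('1',C(214,132)),.077);m0=onz(*ry('0',(270+614/2.2,150+142/2.2)),.077);print('mark',m,m0)
```

```text
platen 1 [331.4 170.8] [44.5 46.2] at z 0.05 [0.4742 0.3341 0.05  ]
platen t [252.1 231.9] [23.9 24.6] at z 0.05 [0.4731 0.3357 0.05  ]
   TRI [0.4734 0.3358 0.0447] [0.0008 0.0008]
dish 0 [345.6 102.6] [44.8 45.6] at z 0.012 [0.6332 0.1534 0.012 ]
dish 1 [326.9  35.3] [35.8 38.5] at z 0.012 [0.6337 0.1534 0.012 ]
dish t [309.7 185.2] [19.4 19.9] at z 0.012 [0.6317 0.1541 0.012 ]
   TRI [0.6329 0.1537 0.0121] [0.0004 0.0008 0.0012]
dial 0 [347.5 187.3] [32. 35.] at z 0.07 [0.5608 0.2406 0.07  ]
dial 1 [327.9  99.2] [27.  30.4] at z 0.07 [0.5568 0.2446 0.07  ]
   TRI [0.5568 0.2438 0.0512] [0.0003 0.0003]
tab t [213.2 253.8] [ 7.9 11.1] at z 0.265 [0.4064 0.4048 0.265 ]
tab s [410.6 265.8] [10.1 17. ] at z 0.265 [0.4098 0.4215 0.265 ]
   TRI [0.4055 0.4088 0.2494] [0.0005 0.0005]
rim [[0.5901, 0.3471, 0.088], [0.4506, 0.2211, 0.088], [0.4937, 0.4482, 0.088], [0.355, 0.3225, 0.088]]
yaw x 133.60532251491222
yaw x 133.28986137252477
yaw y-90 -47.9179897928349 0.18799366134320414
yaw y-90 -47.826738321249564 0.1872182459010696
front [[0.6453, 0.2849, 0.028], [0.5053, 0.1573, 0.028]] 0.1894836646669652 42.33478053703415
mark [0.53558339 0.26754485 0.077     ] [0.27058032 0.05452252 0.077     ]
```

```bash
cat >> h.py <<'E'
Y=np.radians(132.4); B=np.array([.4965,.3099,0]); bx=np.array([np.cos(Y),np.sin(Y),0]); by=np.array([-np.sin(Y),np.cos(Y),0])
ez=np.array([0,0,1.])
def W(x,y,z): return B+x*bx+y*by+z*ez
R0=down(Y-np.pi)
E
python3 - <<'E'
from h import *
d=np.array([.6332,.1535,0])
print(arm(d+[0,0,.004],R0), arm(W(.034,0,.055),R0))
ctrl.goto(d+[0,0,.10],R0)
ctrl.move_l(d+[0,0,.03],vel=.15)
print('c',ctrl.move_l(d+[0,0,.0035],vel=.03,contact_N=4),ctrl.current_tool_pos())
ctrl.command_gripper(0.0)
print(ctrl.current_grip_width()*91,ctrl.current_grasp_force())
ctrl.move_l(d+[0,0,.20],vel=.12)
print(ctrl.current_grip_width()*91,ctrl.current_grasp_force(),ctrl.current_tool_pos(),ctrl.current_t())
T=toolT();np.save('T2.npy',T);cv2.imwrite('pics/w2.png',ctrl.read_camera('wrist'))
E
```

```text
(array([  8.4,  44.2,  83.4,  -0. ,  52.4, 146. ]), np.float64(0.083)) (array([ 29.4,  35.9,  92.7,  -0. ,  51.4, 167. ]), np.float64(0.23))
c False [0.63333772 0.15351633 0.00366435]
63.7852821357234 29.925198804444335
63.76767215974984 29.891287567861582 [0.63289106 0.15343802 0.1992981 ] 13.2083
```

View pics/w2.png

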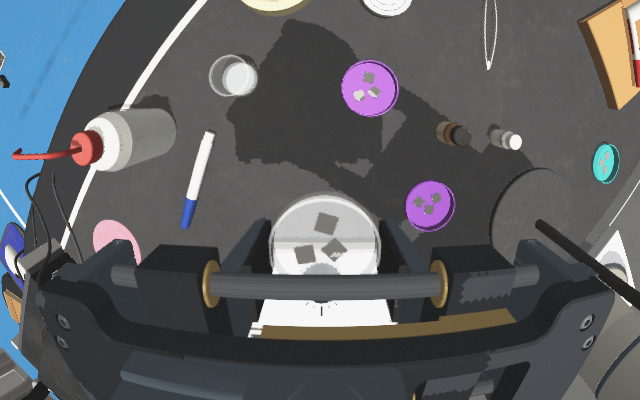

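The dish is held level between the fingers at about (326,240), with its rim's far edge near row 194. I check the offset along tool x, then place it.

Run:
```python
from h import *
T=np.load('T2.npy');tx=T[:3,0];p=T[:3,3]
for dz in (-.0037,.0113):
  for o in (.029,.033,.037): print(dz,o,proj('wrist',p+o*tx+[0,0,dz],T).round(1), end=' ')
g=cv2.cvtColor(cv2.imread('pics/w2.png'),cv2.COLOR_BGR2GRAY);print(g[184:215,326].tolist())
P=W(.034,0,0);print(P)
ctrl.move_l(P+[0,0,.20],vel=.15,ori=R0)
ctrl.move_l(P+[0,0,.075],vel=.12)
print('c',ctrl.move_l(P+[0,0,.0535],vel=.03,contact_N=3),ctrl.current_tool_pos(),ctrl.current_contact_force())
```

```text
-0.0037 0.029 [326.1 196.2] -0.0037 0.033 [326.1 189.6] -0.0037 0.037 [326.1 183. ] 0.0113 0.029 [326.2 204. ] 0.0113 0.033 [326.2 196.9] 0.0113 0.037 [326.3 189.8] [96, 95, 95, 96, 96, 94, 95, 108, 117, 118, 134, 182, 200, 204, 223, 237, 237, 217, 202, 196, 196, 196, 197, 198, 196, 198, 198, 199, 201, 175, 142]
[0.47357372 0.33500748 0.        ]
c True [0.47327619 0.33482147 0.05350902] [-0.70687524 -1.09277973  7.672361  ]
```

Run:
```python
from h import *
ctrl.command_gripper(0.85)
p=np.array(ctrl.current_tool_pos())
ctrl.move_l(p+[0,0,.12],vel=.15)
# look views: platen/dish and tab from 2 places
for i,(q) in enumerate([W(-.01,0,.34),W(.06,0,.43)]):
    ctrl.move_l(q,vel=.2,ori=R0);ctrl.sleep(.3)
    T=toolT();np.save(f'T{3+i}.npy',T);cv2.imwrite(f'pics/w{3+i}.png',ctrl.read_camera('wrist'))
cv2.imwrite('pics/t3.png',ctrl.read_camera('top'));cv2.imwrite('pics/s3.png',ctrl.read_camera('side'))
a=cv2.imread('pics/w3.png')[60:330,180:480];b=cv2.imread('pics/w4.png')[60:330,180:480];
cv2.imwrite('pics/comp2.png',cv2.resize(np.hstack([a,b]),None,fx=1.33,fy=1.33))
print(ctrl.current_t())
```

```text
20.8083
```

View pics/comp2.png

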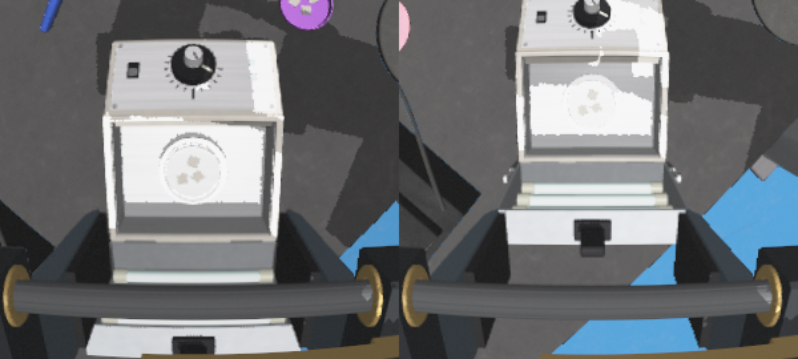

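The dish sits centred on the platen with its chips in it. The lid is still open. The tab in the right view has its foot at (592,228) and its free end at (592,255). I compute the tab geometry next.

Run:
```python
from fit import *
T4=np.load('T4.npy');T3=np.load('T3.npy')
im4=cv2.imread('pics/w4.png');g4=cv2.cvtColor(im4,cv2.COLOR_BGR2GRAY);g3=cv2.cvtColor(cv2.imread('pics/w3.png'),cv2.COLOR_BGR2GRAY)
print('w4 col',list(zip(range(215,260),g4[215:260,325].tolist())))
for r in (230,240,246,249): print(r,g4[r,305:346].tolist())
print('w3 col',list(zip(range(300,330),g3[300:330,325].tolist())))
def box(X): d=X-B;return np.array([d@bx,d@by,X[2]]).round(4)
for r in (225,235,245,251):
    print(r,[box(onz(*ray('wrist',325,r,T4),z)) for z in (.24,.2615,.2775)])
e,_=blob(cv2.imread('pics/w4.png'),(324,150-14),1,0) if 0 else (None,None)
# hinge-tab top camera, old image: tab blob at z .2585
print('top',[box(onz(*ray('top',213.2,253.8),z)) for z in (.25,.2585,.27)],'side',[box(onz(*ray('side',410.6,265.8),z)) for z in (.25,.2585,.27)])
```

```text
w4 col [(215, 152), (216, 164), (217, 140), (218, 206), (219, 229), (220, 233), (221, 233), (222, 232), (223, 231), (224, 186), (225, 75), (226, 44), (227, 58), (228, 45), (229, 41), (230, 40), (231, 32), (232, 31), (233, 32), (234, 31), (235, 29), (236, 33), (237, 33), (238, 32), (239, 30), (240, 32), (241, 33), (242, 32), (243, 31), (244, 31), (245, 45), (246, 58), (247, 67), (248, 73), (249, 68), (250, 64), (251, 62), (252, 57), (253, 79), (254, 99), (255, 98), (256, 100), (257, 96), (258, 97), (259, 97)]
230 [232, 231, 231, 232, 232, 214, 154, 62, 68, 62, 49, 40, 40, 38, 39, 39, 38, 37, 36, 39, 40, 38, 39, 40, 38, 39, 38, 49, 62, 68, 67, 67, 70, 73, 130, 230, 231, 231, 231, 231, 231]
240 [229, 230, 229, 229, 229, 229, 208, 118, 93, 92, 88, 70, 32, 29, 33, 34, 31, 32, 33, 31, 32, 31, 35, 31, 34, 32, 32, 29, 32, 48, 91, 93, 93, 130, 186, 231, 231, 231, 232, 232, 232]
246 [102, 100, 100, 99, 100, 101, 100, 99, 99, 100, 88, 69, 49, 58, 58, 58, 58, 59, 58, 57, 58, 58, 55, 57, 57, 58, 57, 54, 53, 56, 100, 100, 99, 99, 97, 97, 98, 97, 97, 96, 96]
249 [98, 99, 100, 101, 100, 98, 98, 99, 
[... 556 characters left out ...]
.000e-04,  2.615e-01]), array([ 1.081e-01, -2.000e-04,  2.775e-01])]
235 [array([ 1.369e-01, -1.000e-04,  2.400e-01]), array([ 1.274e-01, -2.000e-04,  2.615e-01]), array([ 1.204e-01, -2.000e-04,  2.775e-01])]
245 [array([ 1.51e-01, -1.00e-04,  2.40e-01]), array([ 1.407e-01, -1.000e-04,  2.615e-01]), array([ 1.331e-01, -2.000e-04,  2.775e-01])]
251 [array([ 1.596e-01, -1.000e-04,  2.400e-01]), array([ 1.489e-01, -1.000e-04,  2.615e-01]), array([ 1.408e-01, -2.000e-04,  2.775e-01])]
top [array([0.1337, 0.0004, 0.25  ]), array([0.132 , 0.0016, 0.2585]), array([0.1298, 0.0034, 0.27  ])] side [array([0.135 , 0.0005, 0.25  ]), array([ 0.1383, -0.0061,  0.2585]), array([ 0.1429, -0.015 ,  0.27  ])]
```

```bash
cat >> h.py <<'E'
H=.1035
def lidpose(th,d=.014,r=.175,tilt_end=20,y=0.):
    ph=1.66-th; f=r*np.cos(ph)-.019*np.sin(ph); z=.094+r*np.sin(ph)+.019*np.cos(ph)
    a=np.radians(tilt_end)*th/1.66
    tz=np.sin(a)*bx-np.cos(a)*ez; tx=np.cos(a)*bx+np.sin(a)*ez
    R=np.column_stack([tx,np.cross(tz,tx),tz])
    return W(H-f,y,z)+d*tz,R
E
python3 - <<'E'
from h import *
for th in (0,.8,1.66): print(th,arm(*lidpose(th)))
p,R=lidpose(0)
ctrl.goto(W(.08,0,.43),R);ctrl.command_gripper(.5)
ctrl.goto(p+[0,0,.07],R)
print('c',ctrl.move_l(p,vel=.1,contact_N=5),ctrl.current_tool_pos()-p,ctrl.current_q().round(1))
f0=np.array(ctrl.current_contact_force())
ctrl.command_gripper(0.0)
print(ctrl.current_grip_width()*91,ctrl.current_grasp_force(),np.round(ctrl.current_contact_force()-f0,1),ctrl.current_t())
s=ctrl.read_camera('side');cv2.imwrite('pics/s4.png',cv2.resize(s[180:380,280:520],None,fx=3,fy=3))
E
```

```text
0 (array([39.7, 22.3, 81. , -0. , 76.7, -2.7]), np.float64(0.315))
0.8 (array([ 21.2,  25.7,  80.7,   9.2,  77.3, -23.5]), np.float64(0.213))
1.66 (array([ 10.1,  38.2,  81.8,  17.7,  71.9, -39.6]), np.float64(0.102))
c False [0.00046506 0.00021948 0.00080383] [39.6 22.3 81.  -0.  76.7 -2.7]
21.982101929333833 29.998120665550232 [-5.1 -5.1  6.3] 26.1
```

View pics/s4.png

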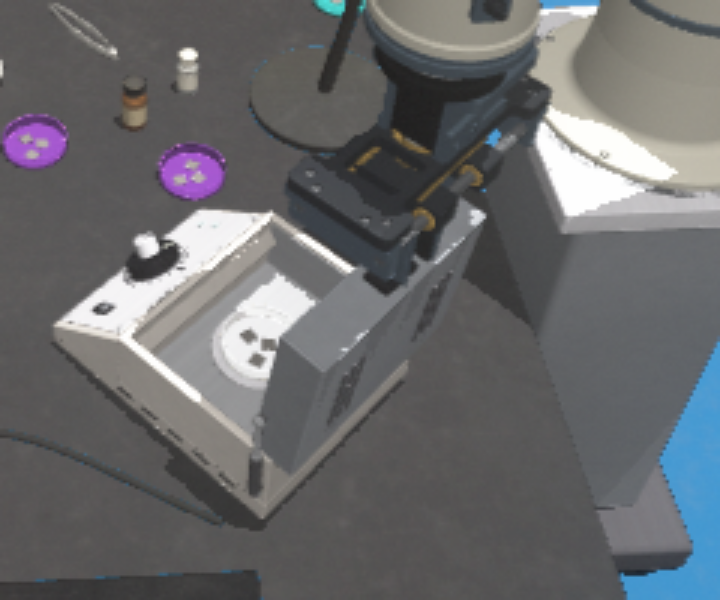

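The tab is gripped: the width reads 22.0 mm and the fingers sit on the tab at about (395,270). The dish is on the platen. Now I ease the lid down along its arc.

Run:
```python
from h import *
f0=np.array(ctrl.current_contact_force())
for th in np.linspace(0,1.66,15)[1:]:
    p,R=lidpose(th)
    ctrl.move_l(p,vel=.09,ori=R)
    f=np.array(ctrl.current_contact_force()); print(round(th,2),np.round([f@bx,f@by,f[2]],1),(ctrl.current_tool_pos()-p).round(4),round(ctrl.current_grip_width()*91,1),round(ctrl.current_t(),2))
    if np.linalg.norm(f)>45: print('STOP');break
```

```text
0.12 [3.5 5.1 4.6] [-0.0005 -0.0005  0.0002] 21.3 26.52
0.24 [1.3 5.7 4.5] [-0.0004 -0.0006  0.0001] 21.8 26.9
0.36 [0.6 5.2 4. ] [-0.0003 -0.0007  0.    ] 21.7 27.27
0.47 [-1.6  5.1  3.6] [-0.0002 -0.0008 -0.    ] 21.7 27.65
0.59 [-2.1  5.3  3.6] [-0.0001 -0.0009 -0.0001] 21.3 28.02
0.71 [-3.5  5.8  3.7] [-0.     -0.001  -0.0002] 21.6 28.4
0.83 [-3.2  5.8  1.1] [ 0.0001 -0.001  -0.0003] 22.0 28.77
0.95 [-4.   4.2  0.5] [ 0.0001 -0.001  -0.0004] 21.4 29.15
1.07 [-3.6  5.1 -0.3] [ 0.     -0.001  -0.0005] 21.6 29.52
1.19 [-4.4  5.  -1.8] [-0.0001 -0.0009 -0.0005] 21.9 29.9
1.3 [-3.3  5.4 -2.8] [-0.0002 -0.0007 -0.0004] 22.2 30.27
1.42 [-3.2  7.3 -3.9] [-0.0004 -0.0005 -0.0001] 21.6 30.66
1.54 [-3.1  6.3 -4.3] [-0.0006 -0.0003  0.0002] 21.8 31.04
1.66 [-3.4  6.1 -4.9] [-0.0007 -0.0002  0.0004] 21.7 31.43
```

Run:
```python
from h import *
p=np.array(ctrl.current_tool_pos())
print(ctrl.move_l(p-[0,0,.006],vel=.015,contact_N=10),ctrl.current_tool_pos()-p,np.round(ctrl.current_contact_force(),1))
ctrl.command_gripper(.45);ctrl.sleep(.2)
R=np.array(ctrl.current_eef_rot());p=np.array(ctrl.current_tool_pos())
ctrl.move_l(p-.08*R[:,2],vel=.12)
# view dial from the front, flipped tool not needed
for i,q in enumerate([W(-.17,0,.30),W(-.22,0,.24)]):
    print(arm(q,R0))
    ctrl.goto(q,R0);ctrl.sleep(.3)
    T=toolT();np.save(f'T{5+i}.npy',T);cv2.imwrite(f'pics/w{5+i}.png',ctrl.read_camera('wrist'))
s=ctrl.read_camera('side');cv2.imwrite('pics/s5.png',s)
a=cv2.imread('pics/w5.png');b=cv2.imread('pics/w6.png')
o=np.zeros((600,800,3),np.uint8);o[:250,:400]=cv2.resize(a,(400,250));
o[:250,400:]=cv2.resize(b,(400,250));o[250:,:]=cv2.resize(s[180:355,280:520],(800,583))[:350];cv2.imwrite('pics/comp3.png',o);print(ctrl.current_t())
```

```text
True [ 4.97928224e-05 -1.13001741e-04 -5.83326219e-04] [ 0.6 -2.1  8.7]
(array([ 11.4,  25.7,  67.8,  -0. ,  86.4, 149. ]), np.float64(0.182))
(array([  7.7,  30.1,  69.5,  -0. ,  80.4, 145.3]), np.float64(0.122))
37.1917
```

View pics/comp3.png

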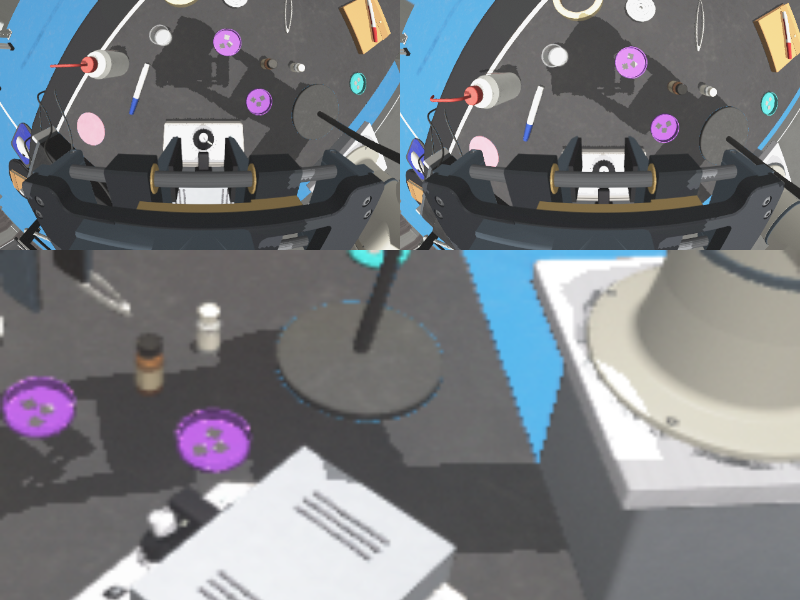

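The lid is shut and the tab points over the panel, with the fingers clear. Bystanders are in place. Now I locate the dial axis and pointer by casting rays onto the panel.

```bash
cat >> h.py <<'E'
n=-.571*bx+.821*ez; s=.821*bx+.571*ez
def onpl(o,d,P,nn): return o+d*((P-o)@nn)/(d@nn)
def box(X): d=X-B;return np.array([d@bx,d@by,X[2]])
def pointer(im,T,C): # C dial top centre; brightness by clockwise angle from s
    g=cv2.cvtColor(im,cv2.COLOR_BGR2GRAY).astype(np.float32);o=[]
    for a in np.radians(np.arange(0,360,2)):
        w=[]
        for r in np.linspace(.015,.022,6):
            # facing the panel (looking along -n), s up, right = s x n... clockwise
            right=np.cross(s,n); u,v=proj('wrist',C+r*(np.cos(a)*s+np.sin(a)*right),T)
            w.append(cv2.getRectSubPix(g,(1,1),(float(u),float(v)))[0,0])
        o.append(np.mean(w))
    return np.array(o)
E
python3 - <<'E'
from fit import *
P0=W(-.118,0,.028)
T0,T1=np.load('T0.npy'),np.load('T1.npy')
a=cv2.imread('pics/w0.png');b=cv2.imread('pics/w1.png')
m=[]
for im,T,cc in [(a,T0,(270+614/2.2,150+143/2.2)),(b,T1,(250+214/2.7,70+131/2.7))]:
    X=onpl(*ray('wrist',*cc,T),P0,n);m.append(X);print('mark box',box(X).round(4),'axis foot',box(X-.034*s).round(4))
    # dial rim: circle fit from dark mask hull, per-plane extents
    e,ax=blob(im,(348,183) if im is a else (328,97),20 if im is a else 17,110,True); 
    print(' blob',box(onpl(*ray('wrist',*e,T),P0+.0065*n,n)).round(4))
foot=np.mean(m,axis=0)-.034*s;C=foot+.013*n;print('C',box(C).round(4));np.save('C.npy',C)
for im,T in ((a,T0),(b,T1)):
    o=pointer(im,T,C);i=np.argsort(-o)[:10];print([(int(k*2),int(o[k])) for k in sorted(i)])
    u,v=proj('wrist',C+.016*n,T);print('knob top',u,v)
E
```

```text
mark box [-0.0382  0.3332  0.0835] axis foot [-0.0661  0.3332  0.0641]
 blob [-0.0906  0.0001  0.055 ]
mark box [-0.0575  0.0003  0.0701] axis foot [-0.0854  0.0003  0.0507]
 blob [-0.0893 -0.0005  0.0559]
C [-0.0832  0.1667  0.068 ]
[(62, 54), (64, 54), (74, 54), (76, 54), (104, 54), (178, 54), (250, 54), (252, 54), (310, 54), (312, 54)]
knob top 466.1157577013689 185.99012594354753
[(162, 59), (164, 59), (174, 59), (228, 59), (230, 59), (340, 59), (342, 60), (344, 60), (346, 59), (348, 59)]
knob top 430.9931800521009 95.78154118489213
```

Run:
```python
from fit import *
P0=W(-.118,0,.028)
T0,T1=np.load('T0.npy'),np.load('T1.npy')
a=cv2.imread('pics/w0.png');b=cv2.imread('pics/w1.png')
m=[]
for im,T,cc in [(a,T0,(270+174/2.2,150+143/2.2)),(b,T1,(250+214/2.7,70+131/2.7))]:
    X=onpl(*ray('wrist',*cc,T),P0,n);m.append(X);print('mark box',box(X).round(4),'axis foot',box(X-.034*s).round(4))
foot=np.mean(m,axis=0)-.034*s;C=foot+.013*n;print('C',box(C).round(4));np.save('C.npy',C)
for im,T in ((a,T0),(b,T1)):
    o=pointer(im,T,C);i=np.argsort(-o)[:12];print([(int(k*2),int(o[k])) for k in sorted(i)])
    u,v=proj('wrist',C+.016*n,T);print('knob top',u,v, 'rim up/dn',[proj('wrist',C+k*.0235*s,T).round(1).tolist() for k in (1,-1)],[proj('wrist',foot+k*.0245*s,T).round(1).tolist() for k in (1,-1)])
    g=cv2.cvtColor(im,cv2.COLOR_BGR2GRAY);c=int(u);v=int(v);print(v-14,g[v-14:v+34,c].tolist())
# candidate grasp poses
from scipy.spatial.transform import Rotation as Ro
def dpose(psi,tau=15,h=0.):
    t=np.radians(tau);tz=-(np.cos(t)*n+np.sin(t)*s);ty=by.copy()
    R=np.column_stack([np.cross(ty,tz),ty,tz]); return Ro.from_rotvec(np.radians(psi)*n).as_matrix()@R
for sg in (1,-1):
  for psi in (-30,-20,0,20,30):
    R=dpose(psi);R=R@np.diag([sg,sg,1]);p=C-.010*n;print(sg,psi,arm(p,R))
```

```text
mark box [-0.0554  0.0002  0.0716] axis foot [-0.0833  0.0002  0.0521]
mark box [-0.0575  0.0003  0.0701] axis foot [-0.0854  0.0003  0.0507]
C [-0.0918  0.0003  0.0621]Traceback (most recent call last):
  File "<stdin>", line 10, in <module>
  File "h.py", line 57, in pointer
    right=np.cross(s,n); u,v=proj('wrist',C+r*(np.cos(a)*s+np.sin(a)*right),T)
                             ~~~~^^^^^^^^^^^^^^^^^^^^^^^^^^^^^^^^^^^^^^^^^^^^^
  File "h.py", line 16, in proj
    p=ctrl.camera_params(cam); M=p['pose'] if cam!='wrist' else T@p['T_tool_cam']
ValueError: time passes only in moves, steps and waits
```

```bash
sed -i 's/ctrl.camera_params(cam)/CP(cam)/' h.py; sed -i '2a import functools\nCP=functools.lru_cache(None)(ctrl.camera_params)' h.py
cat >> h.py <<'E'
from scipy.spatial.transform import Rotation as Ro
def dpose(psi,tau=15,sg=1):
    t=np.radians(tau);tz=-(np.cos(t)*n+np.sin(t)*s);ty=by.copy()
    R=np.column_stack([np.cross(ty,tz),ty,tz]); return Ro.from_rotvec(np.radians(psi)*n).as_matrix()@R@np.diag([sg,sg,1.])
E
python3 - <<'E'
from fit import *
T0,T1=np.load('T0.npy'),np.load('T1.npy');C=np.load('C.npy');foot=C-.013*n
for im,T in ((cv2.imread('pics/w0.png'),T0),(cv2.imread('pics/w1.png'),T1)):
    o=pointer(im,T,C);i=np.argsort(-o)[:12];print([(int(k*2),int(o[k])) for k in sorted(i)])
    u,v=proj('wrist',C+.016*n,T);print('knob top',u,v, 'rim up/dn',[proj('wrist',C+k*.0235*s,T).round(1).tolist() for k in (1,-1)],[proj('wrist',foot+k*.0245*s,T).round(1).tolist() for k in (1,-1)])
    g=cv2.cvtColor(im,cv2.COLOR_BGR2GRAY);c=int(u);v=int(v);print(v-14,g[v-14:v+34,c].tolist())
for sg in (1,-1):
  for psi in (-30,0,30):
    print(sg,psi,arm(C-.010*n,dpose(psi,15,sg)))
E
```

```text
[(168, 89), (198, 94), (200, 96), (202, 93), (204, 89), (296, 128), (298, 169), (300, 202), (302, 222), (304, 214), (306, 174), (308, 124)]
knob top 348.45832900814685 183.5842225237688 rim up/dn [[349.0, 204.1], [346.9, 171.9]] [[348.6, 207.5], [346.5, 174.8]]
169 [187, 174, 136, 73, 34, 34, 35, 59, 187, 242, 241, 240, 242, 239, 232, 217, 225, 238, 242, 244, 244, 196, 212, 218, 187, 70, 49, 47, 46, 47, 47, 46, 45, 43, 44, 43, 53, 95, 232, 239, 223, 172, 174, 175, 175, 193, 215, 217]
[(176, 198), (178, 207), (180, 215), (182, 223), (184, 228), (186, 234), (188, 237), (190, 237), (192, 232), (194, 225), (196, 217), (198, 205)]
knob top 327.9983566553782 91.59322437696913 rim up/dn [[328.9, 109.3], [327.5, 86.4]] [[329.0, 114.3], [327.7, 90.6]]
77 [90, 89, 91, 88, 87, 68, 164, 143, 124, 110, 215, 218, 199, 189, 170, 178, 198, 200, 208, 149, 139, 142, 142, 144, 124, 38, 35, 37, 38, 37, 35, 37, 42, 40, 44, 62, 164, 243, 243, 242, 243, 238, 192, 205, 206, 200, 200, 204]
1 -30 (array([ 10.1,  45.5,  75. ,  14.3,  78.2, 170.2]), np.float64(0.104))
1 0 (array([  8.7,  42.1,  82.1,  17.7,  68. , 137.9]), np.float64(0.088))
1 30 (array([  5.6,  40.6,  87.7,  25.1,  61.3, 101.4]), np.float64(0.057))
-1 -30 (array([10.1, 45.5, 75. , 14.3, 78.2, -9.8]), np.float64(0.104))
-1 0 (array([  8.7,  42.1,  82.1,  17.7,  68. , -42.1]), np.float64(0.088))
-1 30 (array([  5.6,  40.6,  87.7,  25.1,  61.3, -78.6]), np.float64(0.057))
```

The pointer is 58° (1.01 rad) short of the mark, so the dial is at about 0.49. I turn it in two strokes of about 29°, with the fingers lateral and clear of the tab.

Run:
```python
from h import *
C=np.load('C.npy');G=C-.006*n
a0,a1=10,-19
R=dpose(a0);print(arm(G,R),arm(G,dpose(a1)))
ctrl.command_gripper(.75)
ctrl.goto(G-.11*R[:,2],R)
print('c',ctrl.move_l(G,vel=.06,contact_N=4),ctrl.current_tool_pos()-G)
f0=np.array(ctrl.current_contact_force())
ctrl.command_gripper(0.);print(ctrl.current_grip_width()*91,ctrl.current_grasp_force(),np.round(ctrl.current_contact_force()-f0,1))
for k in np.linspace(a0,a1,7)[1:]:
    ctrl.goto(G,dpose(k)); print(np.round(ctrl.current_contact_force()-f0,1),(ctrl.current_tool_pos()-G).round(4))
ctrl.command_gripper(.75)
R=dpose(a1);ctrl.move_l(G-.09*R[:,2],vel=.12);ctrl.goto(W(-.17,0,.30),R0);ctrl.sleep(.3)
T=toolT();np.save('T7.npy',T);im=ctrl.read_camera('wrist');cv2.imwrite('pics/w7.png',im)
o=pointer(im,T,C);print([(int(k*2)-360*(k>90),int(o[k])) for k in range(180) if o[k]>100 and (k<20 or k>140)])
print(ctrl.current_t())
cv2.imwrite('pics/c7.png',cv2.resize(im[180:280,250:400],None,fx=5,fy=5,interpolation=cv2.INTER_CUBIC))
```

```text
(array([  7.7,  41.2,  84. ,  19.7,  65.7, 126.2]), np.float64(0.078)) (array([  9.7,  43.9,  77.4,  15. ,  74.8, 158.8]), np.float64(0.099))
c False [ 1.85285917e-04 -3.97036657e-05  2.32844880e-04]
46.29662854148497 29.959977343096398 [-2.6 -5.4  1.4]
[-2.6 -6.8  3.4] [-0.0003 -0.0003 -0.0001]
[-2.3 -6.   3.1] [-0.0002 -0.0002 -0.0001]
[-3.  -6.4  2.3] [-0.0002 -0.0002 -0.0001]
[-2.  -5.6  2.4] [-0.0002 -0.0002 -0.0001]
[-2.  -6.5  3.2] [-0.0001 -0.0002 -0.0001]
[-3.1 -4.9  2.4] [-0.0001 -0.0001 -0.0001]
[(-32, 105), (-30, 142), (-28, 170), (-26, 183), (-24, 172), (-22, 141)]
44.7833
```

View pics/c7.png

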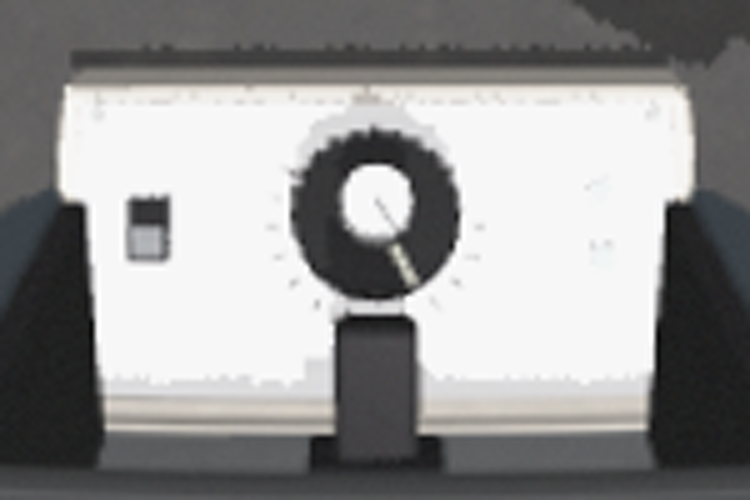

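The pointer is now 26° short at (405,265), and the inner knob's line at (388,212) is unchanged. One more stroke of about 27°.

Run:
```python
from h import *
C=np.load('C.npy');G=C-.006*n
a0,a1=9,-18
R=dpose(a0)
ctrl.goto(G-.11*R[:,2],R)
print('c',ctrl.move_l(G,vel=.06,contact_N=4))
ctrl.command_gripper(0.);print(ctrl.current_grip_width()*91)
for k in np.linspace(a0,a1,7)[1:]: ctrl.goto(G,dpose(k))
ctrl.command_gripper(.75)
R=dpose(a1);ctrl.move_l(G-.09*R[:,2],vel=.12);ctrl.goto(W(-.17,0,.30),R0);ctrl.sleep(.3)
T=toolT();im=ctrl.read_camera('wrist')
o=pointer(im,T,C);print([(int(k*2)-360*(k>90),int(o[k])) for k in range(180) if o[k]>100 and (k<20 or k>140)])
print(ctrl.current_t(),np.round(ctrl.current_contact_force(),1))
s2=ctrl.read_camera('side')
c=cv2.resize(im[180:280,250:400],(600,400),interpolation=cv2.INTER_CUBIC)
d=cv2.resize(s2[180:330,250:475],(600,200));cv2.imwrite('pics/c8.png',np.vstack([c,d]))
```

```text
c False
46.52461586815181
[(0, 158), (2, 169), (4, 178), (6, 153), (8, 113), (-4, 109), (-2, 133)]
51.8583 [-0.   0.3  0.3]
```

View pics/c8.png

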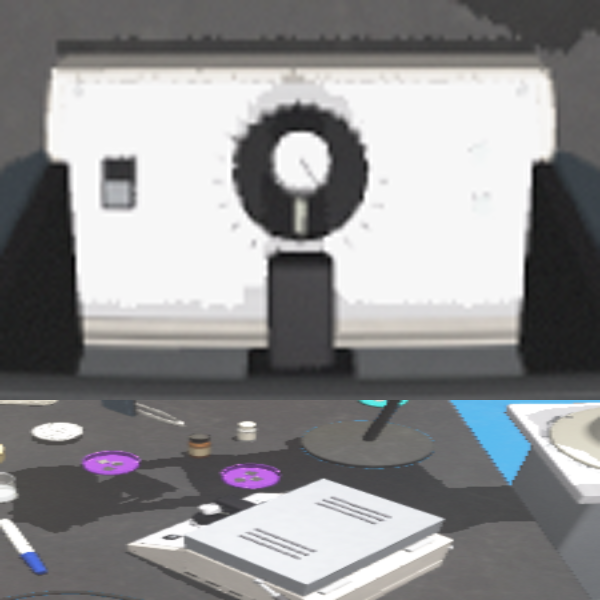

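The pointer at (300,215) lines up with the tab and the long mark, reading about +2°. The inner knob's line is unchanged, the lid is flush, and the robot touches nothing.

```bash
python3 -c "
from bench import ctrl
print(ctrl.sign_off())"
```

```text
the job is handed in; nothing more can be done
None
```

I handed the job in at about 52 s on the robot clock: the dish is centred on the platen, the lid was eased fully shut, and the outer dial is on the long mark to within about 2° by the camera. The inner knob looks unturned and the bystanders look unmoved; sign-off gave no verdict.

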